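# Clear the lane and wipe the counting chips into the tilt-out bin

### The arm

A 7-joint arm with a two-finger parallel gripper is mounted at the origin on the work surface. World frame = base frame: x ahead of the robot, y to its left, z up, the work surface at z = 0. Lengths are in m, angles in rad, forces in N, time in s.
With the tool pointing down it reaches from about 0.4 to 0.875 m from the base axis. Payload 4.4 kg.
Tool frame: the origin (TCP) lies at the very end of the fingers, on their centre line; the grasp point (between the pads) lies 19 mm behind it; z points along the fingers, y is the line along which they close (so a half turn about z gives the same grasp; the last joint's range is limited). The gripper opens to 85 mm and grips with 20 to 120 N. Pads are 22 mm wide; open, the fingers measure 114 mm over their backs; the gripper's body (76 mm by 85 mm) begins 54 mm behind the grasp point. The pads swing forward as they close: fully open they stand 13 mm farther back than shut.
Start: joints at [-1.302, 0.628, 0.038, 1.517, -0.027, 0.996, -0.02], TCP at [0.214, 0.614, 0.231] pointing down, gripper open.
Joint ranges: [-3.06, 3.06], [-0.37, 2.12], [-1.25, 1.32], [0.18, 2.47], [-1.1, 4.24], [0.23, 1.98], [-2.94, 2.94]. Speed limits (rad/s): [2.57, 2.57, 3.14, 3.14, 3.14, 3.14, 3.14].

### API

Orientations are given as [roll, pitch, yaw] about the fixed x, y, z axes, in that order (R = Rz(yaw) Ry(pitch) Rx(roll)).
In Python, from station import get_obs, read_camera, camera_model, close_job, trace gives the robot as it stands. The module is installed in compiled form; this text tells all that it offers.
- The arm moves only by the tool arm_command, never from a script. Its argument "steps" is a list of rows, each a list of 3 entries, a list of its own where there are three numbers: the closure, from 0 (fully open) to 1 (shut), then the shift along the tool's x, y, z as a fraction of full scale, then the turn about the tool's z as a fraction of full scale. In form: [[fingers, [tx, ty, tz], twist], ...]. A call has 1 to 20 rows; each row is the pose to reach, as a shift and turn from the pose commanded when the call began, along the tool's axes at that moment; what a row does not reach only later rows make up. Full scale, the value 1, is 0.12 m for a shift and 0.5 rad for a turn. A row lasts 1/12 s, in which the tool goes at most 41.7 mm and 7.16 degrees, less where a joint would pass 70% of its speed; a pose out of reach is approached as far as the arm can. A call with a number of a shift or a turn outside -1 to 1 is refused whole. A call with a gripper value outside its range is refused whole. The fingers move at their own pace and stop on an object; "newtons" is the grip in N (left out, the last holds). Time passes only in rows, so rows that repeat a pose let the fingers close. It gives the time, the measured TCP pose, the force, the opening and the grip force at its end, in the units of the state.
- get_obs(): the state, without advancing time (a new reading comes with each control period).
- read_camera(name): name is "side" or "top"; returns the picture (384x512x3 uint8, blue, green, red); there is no depth.
- camera_model(name): a dict with "fx", "fy", "cx", "cy" (pixels), "R" (3x3) and "t" (3): a world point X has camera coordinates R X + t. Camera axes: x right, y down, z forward; pixel columns grow to the right and rows downward; lengths in m; the calibration is good to about 2 mm. A picture is of the moment at which its call begins. camera_model takes no time and is no camera call.
- close_job(): hands the job in; it is judged then, once.
Trained networks look in the newest picture that a camera, given by its name, has taken for a name from the list of things; names that differ only in an ending like _2 or _b are one class to them, and where a whole thing is asked for, a point or a joint stands for the part that bears it (a point fixed in the world has none). Each returns a list of dicts, best first, with "conf" (0 to 1); they miss things now and then, are a little off and sometimes report something else, mostly with a low value. They report only what shows in the picture. A call takes as long as a camera call.
- trace(camera, thing): "pixels" (384x512 bool, what is visible of it) and "point" ([column, row] in pixels, amid what is visible of it).
The state is a dict: "time_s": time; "q": joint angles; "joint_vel": joint speeds; "joint_efforts": joint torques, N m; "tcp_pos": TCP position; "tcp_rot": TCP orientation; "contact_force": force on the tool from outside, world axes, zero at the start; "wrist_torque": the same for the moment, N m; "grip_width": finger opening in m; "finger_force": force on a finger pad.
Only numpy, scipy, OpenCV 4.12 (cv2) and the standard library are available. Lean on these libraries where they do the work, as an engineer would, in place of code of your own. Each camera call takes 0.05 s, during which the arm holds its last target. There are 200 camera calls.

### The job

First clear the way: stand the frosted tumbler and the aluminium bookend upright on the blue mat. Then tilt the blue bin under the desk's far edge all the way out by its yellow tab, take the scraper block and wipe every counting chip off the desk into the bin with it; do not pick chips up with the gripper. Finally lay the block flat back on its green mat and push the bin fully shut, leaving the highlighter and the stack of wooden cubes where they are and never tipping the tumbler over.

Things in the scene. Friction and masses are not known exactly. Their poses are not given: they have to be found in the camera images.
- desk_edge (a point): point on the desk's straight far edge (surface, z = 0) above the middle of the bin. The edge runs along y; the top is 35 mm thick; beyond it is a drop to the floor. The chips lie 110 to 170 mm short of the edge, within 100 mm either side of this point; tumbler and bookend stand between them and the edge
- bin (a joint): angle (rad) of the blue plastic tilt-out bin under the far edge: 0 shut, 0.5 all the way out (its stop). It turns about a level axis along y at its bottom front edge, the top coming out towards +x; its stiff hinge stays at any angle (about 3 N at the tab moves it). Shut, nothing can fall in; fully out, the mouth reaches about 85 mm beyond the desk edge
- bin_hinge (a point): middle of the bin's hinge axis (along y, fixed), 10 mm beyond and 175 mm below desk_edge. Above it stands the bin's front panel, 270 mm wide, 167 mm tall, 6 mm thick, its top 8 mm below the desk top when shut, 10 mm off the desk edge
- bin_tab (a point): grip point on the bin's yellow pull tab, which sticks out of the front panel in +x near its top: tab 14 mm wide (y), 40 mm long (x), 30 mm tall, top 12 mm above this point; pinch it from above, fingers closing along y. Shut, the point is 40 mm beyond the edge and 25 mm below the desk top; it swings on a 153 mm radius about bin_hinge
- bin_in (a point): centre of the bin's inner floor; moves and tilts with the bin (z up out of the mouth, x to the front). Bin 270 mm wide (y), 115 mm deep (x), side and back walls 85 mm tall, 5 mm thick. A chip is in the bin when it lies between the walls
- park_mat: blue felt mat fixed on the desk, 220 mm (its x) by 150 mm (its y), 3 mm thick; origin at the centre of its underside. The tumbler and the bookend go here
- block_mat: green mat fixed on the desk, 80 mm (its x) by 170 mm (its y), 3 mm thick; origin at the centre of its underside. The scraper block lives here. The blue and the green mat lie one to the left and one to the right of the lane and may be swapped
- block: scraper block: dark wooden bar 36 mm (its x) by 100 mm (its y) by 20 mm tall with a red grip ridge on top, 18 mm thick (x), 70 mm long (y), from 20 to 56 mm above the underside; origin at the centre of the underside. Mass about 0.15 kg
- bookend: aluminium bookend: base plate 60 mm (its x) by 80 mm (its y), 6 mm thick, with an upright plate across the middle of the base, 10 mm thick (x), 80 mm wide (y), up to 100 mm above the underside; origin at the centre of the underside. Mass about 0.35 kg
- tumbler: frosted glass tumbler, open at the top, 62 mm across the rim, a little narrower below, 100 mm tall, wall 4 mm; origin at the centre of its underside. Mass about 0.2 kg
- highlighter: flat-sided yellow highlighter with a black snap cap, 130 mm (its x) by 19 by 15 mm, lying on the desk; origin at the underside's centre. Bystander
- cube_a: wooden counting cube, 25 mm, lower cube of a small stack; origin at the underside's centre. Bystander
- cube_b: like cube_a, standing beside it. Bystander
- cube_c: like cube_a, lying on top of the other two. Bystander
- chip0: a flat round counting chip, 24 mm across and 7 mm thick, lying on the desk between the robot and the bin; origin at the centre of its underside. Between 4 and 8 of chip0..chip7 are present; an absent one reads None
- chip1: a flat round counting chip, 24 mm across and 7 mm thick, lying on the desk between the robot and the bin; origin at the centre of its underside. Between 4 and 8 of chip0..chip7 are present; an absent one reads None
- chip2: a flat round counting chip, 24 mm across and 7 mm thick, lying on the desk between the robot and the bin; origin at the centre of its underside. Between 4 and 8 of chip0..chip7 are present; an absent one reads None
- chip3: a flat round counting chip, 24 mm across and 7 mm thick, lying on the desk between the robot and the bin; origin at the centre of its underside. Between 4 and 8 of chip0..chip7 are present; an absent one reads None
- chip4: a flat round counting chip, 24 mm across and 7 mm thick, lying on the desk between the robot and the bin; origin at the centre of its underside. Between 4 and 8 of chip0..chip7 are present; an absent one reads None
- chip5: a flat round counting chip, 24 mm across and 7 mm thick, lying on the desk between the robot and the bin; origin at the centre of its underside. Between 4 and 8 of chip0..chip7 are present; an absent one reads None
- chip6: a flat round counting chip, 24 mm across and 7 mm thick, lying on the desk between the robot and the bin; origin at the centre of its underside. Between 4 and 8 of chip0..chip7 are present; an absent one reads None
- chip7: a flat round counting chip, 24 mm across and 7 mm thick, lying on the desk between the robot and the bin; origin at the centre of its underside. Between 4 and 8 of chip0..chip7 are present; an absent one reads None

How it is judged:
On the way, in this order (a step that is already met when the one before it is completed fails the run):
1. tumbler and bookend stand released on the blue mat (x of tumbler in the frame of park_mat between -0.11 and 0.11 m and y of tumbler in the frame of park_mat between -0.075 and 0.075 m and z of each of tumbler, bookend in the frame of park_mat below 0.012 m and angle between each of tumbler, bookend's own z axis and vertical below 0.12 rad and linear speed of each of tumbler, bookend below 0.02 m/s and x of bookend in the frame of park_mat between -0.11 and 0.11 m and y of bookend in the frame of park_mat between -0.075 and 0.075 m and contact force between the fingers and tumbler below 0.1 N and contact force between the fingers and bookend below 0.1 N), for 0.2 s.
2. the bin is tilted out (value of joint bin above 0.4 rad), for 0.2 s.
3. with the bin out, the scraper block pushes a chip (value of joint bin above 0.3 rad and (contact force between block and chip0 above 0.01 N or contact force between block and chip1 above 0.01 N or contact force between block and chip2 above 0.01 N or contact force between block and chip3 above 0.01 N or contact force between block and chip4 above 0.01 N or contact force between block and chip5 above 0.01 N or contact force between block and chip6 above 0.01 N or contact force between block and chip7 above 0.01 N)), for 0.05 s.
At the end, for the whole second after the job is handed in: every chip present lies inside the bin; the bin is shut (within 0.06 rad); the block lies flat on the green mat and the tumbler and bookend stand upright on the blue mat (each one's centre over its mat, tilt under 0.12 rad, at rest) (x of tumbler in the frame of park_mat between -0.11 and 0.11 m and y of tumbler in the frame of park_mat between -0.075 and 0.075 m and z of each of tumbler, bookend in the frame of park_mat below 0.012 m and angle between each of tumbler, bookend, block's own z axis and vertical below 0.12 rad and linear speed of each of tumbler, bookend, block below 0.02 m/s and x of bookend in the frame of park_mat between -0.11 and 0.11 m and y of bookend in the frame of park_mat between -0.075 and 0.075 m and x of block in the frame of block_mat between -0.04 and 0.04 m and y of block in the frame of block_mat between -0.085 and 0.085 m and z of block in the frame of block_mat below 0.012 m and x of chip0 in the frame of bin_in between -0.065 and 0.065 m and y of chip0 in the frame of bin_in between -0.135 and 0.135 m and z of chip0 in the frame of bin_in between -0.02 and 0.085 m and x of chip1 in the frame of bin_in between -0.065 and 0.065 m and y of chip1 in the frame of bin_in between -0.135 and 0.135 m and z of chip1 in the frame of bin_in between -0.02 and 0.085 m and x of chip2 in the frame of bin_in between -0.065 and 0.065 m and y of chip2 in the frame of bin_in between -0.135 and 0.135 m and z of chip2 in the frame of bin_in between -0.02 and 0.085 m and x of chip3 in the frame of bin_in between -0.065 and 0.065 m and y of chip3 in the frame of bin_in between -0.135 and 0.135 m and z of chip3 in the frame of bin_in between -0.02 and 0.085 m and x of chip4 in the frame of bin_in between -0.065 and 0.065 m and y of chip4 in the frame of bin_in between -0.135 and 0.135 m and z of chip4 in the frame of bin_in between -0.02 and 0.085 m and x of chip5 in the frame of bin_in between -0.065 and 0.065 m and y of chip5 in the frame of bin_in between -0.135 and 0.135 m and z of chip5 in the frame of bin_in between -0.02 and 0.085 m and x of chip6 in the frame of bin_in between -0.065 and 0.065 m and y of chip6 in the frame of bin_in between -0.135 and 0.135 m and z of chip6 in the frame of bin_in between -0.02 and 0.085 m and x of chip7 in the frame of bin_in between -0.065 and 0.065 m and y of chip7 in the frame of bin_in between -0.135 and 0.135 m and z of chip7 in the frame of bin_in between -0.02 and 0.085 m and value of joint bin below 0.06 rad); the robot touches nothing.
It fails at once if a chip was lifted off the desk or gripped by the fingers (height (world z) of any of chip0, chip1, chip2, chip3, chip4, chip5, chip6, chip7 above 0.05 m or contact force between the fingers and chip0 above 2 N or contact force between the fingers and chip1 above 2 N or contact force between the fingers and chip2 above 2 N or contact force between the fingers and chip3 above 2 N or contact force between the fingers and chip4 above 2 N or contact force between the fingers and chip5 above 2 N or contact force between the fingers and chip6 above 2 N or contact force between the fingers and chip7 above 2 N).
It fails at once if the tumbler was tipped over (angle between tumbler's own z axis and vertical above 0.6 rad).
It fails at once if the highlighter or the cube stack was disturbed (moved over 2 cm) (distance of any of highlighter, cube_a, cube_b, cube_c from where it was at the start of the episode above 0.02 m).
Of chip0, chip1, chip2, chip3, chip4, chip5, chip6, chip7 only 4 to 8 are there at a start; the rules pass over those that are not, and their reading is None.
At some moment in a run one of block, bookend may be knocked a few centimetres aside while the robot is not near it.
It also fails if it takes over 200 s, if anything falls off the work surface, if the arm or the gripper's body presses on something with over 40 N, if the wrist force passes 120 N, or if a joint passes its speed limit or range.

## Working session

There is one attempt and no reset: what is moved stays moved. The work goes in short steps, Python scripts to look and compute and a tool call to move; the robot and the scene stay as the last step left them, time stands still between calls to the robot, and variables do not carry over. Pictures are saved under pics/ and viewed, at most 14 in all, crops included, and the job is handed in when it is done.

Besides the shell and the picture viewer there is one more tool, called after ">>>" by a JSON object that holds its "op" and its "data". arm_command: Moves the arm, as the interface text tells. Its arguments: {"type":"object","properties":{"steps":{"type":"array"},"newtons":{"type":"number"}},"required":["steps"]}

```bash
mkdir -p pics; cat > h.py <<'E'
import numpy as np, cv2
from station import *
def px(cam,X):
    m=camera_model(cam);c=np.array(m["R"])@np.array(X,float)+np.array(m["t"])
    return np.array([m["fx"]*c[0]/c[2]+m["cx"],m["fy"]*c[1]/c[2]+m["cy"]])
def ray(cam,p,z):
    m=camera_model(cam);R=np.array(m["R"]);o=-R.T@np.array(m["t"])
    d=R.T@np.array([(p[0]-m["cx"])/m["fx"],(p[1]-m["cy"])/m["fy"],1.])
    return o+d*(z-o[2])/d[2]
def pose():
    s=get_obs();print("t",round(s["time_s"],2),"tcp",np.round(s["tcp_pos"],4),"rot",np.round(s["tcp_rot"],3),"F",np.round(s["contact_force"],1),"w",round(s["grip_width"],4),"ff",s["finger_force"])
    return s
def snap(cam,name):
    im=read_camera(cam);cv2.imwrite("pics/"+name+".png",im);return im
E
python3 - <<'E'
from h import *
s=pose()
from scipy.spatial.transform import Rotation as Ro
print(Ro.from_euler('xyz',s["tcp_rot"]).as_matrix().round(3))
for c in("side","top"):
    im=snap(c,c+"0");m=camera_model(c);print(c,-np.array(m["R"]).T@np.array(m["t"]),m["fx"])
a=cv2.imread("pics/side0.png");b=cv2.imread("pics/top0.png")
for t,z in [("park_mat",.003),("block_mat",.003),("block",.02),("bookend",.1),("tumbler",.1),("highlighter",.015),("cube_a",.05),("chip0",.007),("bin_tab",-.013),("bin",-.008)]:
    for c in("top","side"):
        for r in trace(c,t)[:(9 if t=="chip0" else 2)]:
            if r["conf"]<.3: continue
            p=r["pixels"];ys,xs=np.nonzero(p)
            box=cv2.minAreaRect(np.c_[xs,ys].astype(np.float32))
            g=[ray(c,q,z)[:2].round(3).tolist() for q in cv2.boxPoints(box)]
            print(t,c,round(r["conf"],2),np.round(r["point"]),len(xs),"ctr",ray(c,r["point"],z).round(3)[:2],g if c=="top" and t!="chip0" else "")
E
```

```text
t 0.0 tcp [0.2133 0.6133 0.2304] rot [-3.14   0.     2.807] F [0.8 0.7 0.7] w 0.0848 ff 0.0
[[-0.944  0.329 -0.001]
 [ 0.329  0.944 -0.002]
 [-0.    -0.002 -1.   ]]
side [0.27732861 0.49080866 0.54173731] 398.5410510456369
top [ 0.38145343 -0.00886164  0.91739554] 426.57874546702516
park_mat top 0.67 [132. 227.] 7053 ctr [0.41  0.259] [[0.315, 0.341], [0.537, 0.323], [0.516, 0.17], [0.297, 0.193]]
park_mat side 0.56 [234. 312.] 14775 ctr [0.412 0.261] 
park_mat side 0.47 [234. 157.] 1777 ctr [ 0.574 -0.03 ] 
block_mat top 0.93 [366. 229.] 2074 ctr [ 0.42  -0.242] [[0.37, -0.165], [0.449, -0.17], [0.443, -0.342], [0.364, -0.335]]
block_mat side 0.78 [348. 133.] 1174 ctr [ 0.397 -0.216] 
block top 0.67 [379. 237.] 874 ctr [ 0.404 -0.264] [[0.384, -0.208], [0.42, -0.211], [0.416, -0.315], [0.38, -0.312]]
block top 0.59 [243. 162.] 848 ctr [0.554 0.023] [[0.533, 0.067], [0.602, 0.043], [0.578, -0.02], [0.509, 0.005]]
block side 0.82 [356. 113.] 757 ctr [ 0.401 -0.273] 
bookend top 0.69 [296. 175.] 1052 ctr [ 0.516 -0.083] [[0.539, -0.04], [0.544, -0.125], [0.491, -0.127], [0.486, -0.043]
[... 950 characters left out ...]
7  -0.007] 
chip0 top 0.44 [236. 216.] 81 ctr [0.439 0.036] 
chip0 top 0.42 [274. 205.] 94 ctr [ 0.465 -0.045] 
chip0 top 0.39 [305. 216.] 79 ctr [ 0.444 -0.112] 
chip0 side 0.59 [302. 175.] 84 ctr [ 0.433 -0.045] 
chip0 side 0.43 [282. 202.] 91 ctr [0.437 0.038] 
chip0 side 0.41 [311. 157.] 91 ctr [ 0.438 -0.102] 
bin_tab top 0.62 [274. 139.] 1251 ctr [ 0.615 -0.043] [[0.603, 0.098], [0.665, 0.099], [0.661, -0.169], [0.6, -0.167]]
bin_tab side 0.68 [205. 168.] 650 ctr [0.62  0.012] 
bin top 0.62 [270. 139.] 1305 ctr [ 0.614 -0.033] [[0.6, 0.102], [0.66, 0.103], [0.659, -0.165], [0.599, -0.164]]
bin side 0.9 [202. 169.] 648 ctr [0.619 0.023] 
bin side 0.31 [353. 113.] 760 ctr [ 0.414 -0.309]
```

View pics/top0.png

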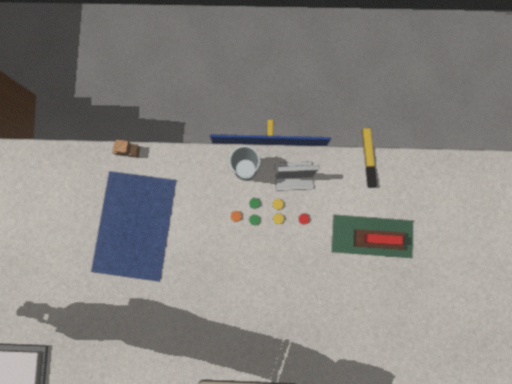

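View pics/side0.png

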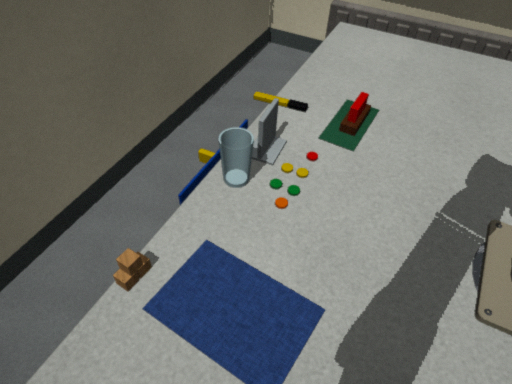

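Top view: tumbler (245,163), bookend (296,176), six chips (rows 203–220, columns 236–305), bin panel with the yellow tab at (270,128), and the blue mat left, green mat right. The side view agrees. Next I refine the poses by fitting silhouettes in both views.

```bash
cat >> h.py <<'E'
from scipy.optimize import minimize
def box(x0,x1,y0,y1,z0,z1): return np.array([[x,y,z] for x in(x0,x1) for y in(y0,y1) for z in(z0,z1)])
a=np.linspace(0,2*np.pi,32)
cyl=lambda r,z:np.c_[r*np.cos(a),r*np.sin(a),0*a+z]
M={"tumbler":[np.r_[cyl(.026,0),cyl(.031,.1)]],
"bookend":[box(-.03,.03,-.04,.04,0,.006),box(-.005,.005,-.04,.04,0,.1)],
"block":[box(-.018,.018,-.05,.05,0,.02),box(-.009,.009,-.035,.035,.02,.056)],
"park_mat":[box(-.11,.11,-.075,.075,0,.003)],"block_mat":[box(-.04,.04,-.085,.085,0,.003)]}
def sil(cam,t,p,z0):
    im=np.zeros((384*4,512*4),np.uint8);c,s=np.cos(p[2]),np.sin(p[2])
    for P in M[t]:
        X=np.c_[c*P[:,0]-s*P[:,1]+p[0],s*P[:,0]+c*P[:,1]+p[1],P[:,2]+z0]
        q=np.array([px(cam,x) for x in X])
        cv2.fillConvexPoly(im,cv2.convexHull((q*4).astype(np.int32)),255)
    return cv2.resize(im,(512,384),interpolation=cv2.INTER_AREA)/255.
def fit(t,p0,z0=0,cams=("top","side"),shoot=False):
    ms={}
    for c in cams:
        if shoot: read_camera(c)
        r=trace(c,t)
        # nearest to guess
        r=[q for q in r if np.linalg.norm(np.array(q["point"])-px(c,[p0[0],p0[1],z0+.03]))<45]
        if r: ms[c]=r[0]["pixels"].astype(float)
    def cost(p,only=None):
        return sum(1-np.minimum(m,S).sum()/np.maximum(m,S).sum() for c,m in ms.items() if only in(None,c) for S in[sil(c,t,p,z0)])
    b=None
    for dy in((0,) if t=="tumbler" else(-.15,0,.15)):
        x0=np.array(p0)+[0,0,dy];r=minimize(cost,x0,method="Nelder-Mead",options=dict(initial_simplex=np.r_[[x0],x0+np.diag([.015,.015,.1])],xatol=3e-4,fatol=1e-3,maxiter=120))
        if b is None or r.fun<b.fun:b=r
    print(t,b.x.round(4),{c:round(1-cost(b.x,c),2) for c in ms});return b.x
E
python3 - <<'E'
from h import *
fit("tumbler",[.53,.02,0]);fit("bookend",[.51,-.08,0.]);fit("block",[.40,-.26,0.],.003)
fit("park_mat",[.415,.257,-.09]);fit("block_mat",[.407,-.253,-.04],0,("top",))
for r in [(80,146),(180,146),(340,149),(450,151)]: print("edge",ray("top",r,0).round(3))
print("tab",ray("top",(270,128),-.013).round(3), ray("top",(270,121),-.013).round(3))
im=cv2.imread("pics/top0.png");cv2.imwrite("pics/c1.png",cv2.resize(im[110:250,200:330],None,fx=4,fy=4,interpolation=cv2.INTER_CUBIC))
E
```

```text
Traceback (most recent call last):
  File "h.py", line 42, in fit
    x0=np.array(p0)+[0,0,dy];r=minimize(cost,x0,method="Nelder-Mead",options=dict(initial_simplex=np.r_[[x0],x0+np.diag([.015,.015,.1])],xatol=3e-4,fatol=1e-3,maxiter=120))
                               ~~~~~~~~^^^^^^^^^^^^^^^^^^^^^^^^^^^^^^^^^^^^^^^^^^^^^^^^^^^^^^^^^^^^^^^^^^^^^^^^^^^^^^^^^^^^^^^^^^^^^^^^^^^^^^^^^^^^^^^^^^^^^^^^^^^^^^^^^^^^^
  File "h.py", line 39, in cost
    return sum(1-np.minimum(m,S).sum()/np.maximum(m,S).sum() for c,m in ms.items() if only in(None,c) for S in[sil(c,t,p,z0)])
  File "h.py", line 39, in <genexpr>
    return sum(1-np.minimum(m,S).sum()/np.maximum(m,S).sum() for c,m in ms.items() if only in(None,c) for S in[sil(c,t,p,z0)])
                                                                                                               ~~~^^^^^^^^^^
  File "h.py", line 27, in sil
    q=np.array([px(cam,x) for x in X])
                ~~^^^^^^^
  File "h.py", line 4, in px
    m=camera_model(cam);c=np.array(m["R"])@np.array(X,float)+np.array(m["t"])
ValueError: time passes only in moves, steps and waits
```

```bash
sed -i 's/^from station import \*/from station import *\nimport functools,station\ncamera_model=functools.cache(station.camera_model)/' h.py
python3 - <<'E'
from h import *
fit("tumbler",[.53,.02,0]);fit("bookend",[.51,-.08,0.]);fit("block",[.40,-.26,0.],.003)
fit("park_mat",[.415,.257,-.09]);fit("block_mat",[.407,-.253,-.04],0,("top",))
for r in [(80,146),(180,146),(340,149),(450,151)]: print("edge",ray("top",r,0).round(3))
print("tab",ray("top",(270,128),-.013).round(3), ray("top",(270,121),-.013).round(3))
im=cv2.imread("pics/top0.png");cv2.imwrite("pics/c1.png",cv2.resize(im[110:250,200:330],None,fx=4,fy=4,interpolation=cv2.INTER_CUBIC))
E
```

```text
tumbler [ 0.5424  0.0186 -0.0216] {'top': np.float64(0.88), 'side': np.float64(0.96)}
bookend [ 0.5296 -0.0864  0.0798] {'top': np.float64(0.94), 'side': np.float64(0.86)}
block [ 0.3987 -0.264  -0.0401] {'top': np.float64(0.95), 'side': np.float64(0.94)}
park_mat [ 0.4141  0.2563 -0.1095] {'top': np.float64(0.98), 'side': np.float64(0.99)}
block_mat [ 0.4055 -0.2544 -0.0382] {'top': np.float64(0.67)}
edge [0.586 0.387 0.   ]
edge [0.591 0.164 0.   ]
edge [ 0.593 -0.187  0.   ]
edge [ 0.594 -0.425  0.   ]
tab [ 0.64  -0.033 -0.013] [ 0.656 -0.033 -0.013]
```

View pics/c1.png

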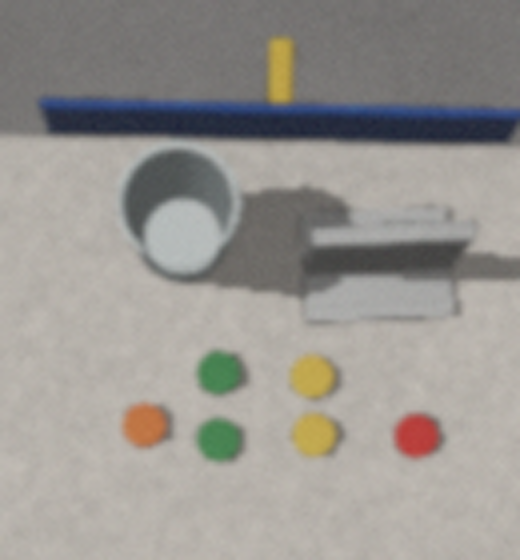

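The crop puts the desk edge at x≈0.60. The tab is at (0.641, -0.033). Six chips sit at y -0.106 to 0.036, which is within the bin's width. First I move towards the tumbler while turning the tool so the fingers close along x.

>>> {"op": "arm_command", "data": {"steps": [[0,[-0.64,-0.83,0],1],[0,[-0.64,-0.83,0],1],[0,[-0.64,-0.83,0],1],[0,[-0.64,-0.83,0],1],[0,[-0.64,-0.83,0],1]], "newtons": 25}}

```text
time_s: 2.07
tcp_pos: [0.255, 0.492, 0.2318]
tcp_rot: [-3.141, 0.001, 2.299]
contact_force: [-0.5, 0.8, 0.2]
grip_width: 0.0849
finger_force: 0.0
```

>>> {"op": "arm_command", "data": {"steps": [[0,[-0.95,-0.19,0],1],[0,[-0.95,-0.19,0],1],[0,[-0.95,-0.19,0],1],[0,[-0.95,-0.19,0],1],[0,[-0.95,-0.19,0],1]]}}

```text
time_s: 2.48
tcp_pos: [0.3141, 0.3945, 0.2317]
tcp_rot: [3.14, -0.0, 1.804]
contact_force: [1.4, 0.4, -0.6]
grip_width: 0.0855
finger_force: 0.0
```

>>> {"op": "arm_command", "data": {"steps": [[0,[-1,0.62,0],0.47],[0,[-1,0.62,0],0.47],[0,[-1,0.62,0],0.47],[0,[-1,0.62,0],0.47],[0,[-1,0.62,0],0.47]]}}

```text
time_s: 2.9
tcp_pos: [0.4168, 0.2939, 0.2316]
tcp_rot: [3.138, 0.0, 1.573]
contact_force: [0.7, 0.2, 0.6]
grip_width: 0.0855
finger_force: 0.0
```

>>> {"op": "arm_command", "data": {"steps": [[0,[-1,1,0],0],[0,[-1,1,0],0],[0,[-1,1,0],0],[0,[-1,1,0],0],[0,[-1,1,0],0]]}}

```text
time_s: 3.32
tcp_pos: [0.5393, 0.1707, 0.2317]
tcp_rot: [3.135, 0.003, 1.57]
contact_force: [1.1, -1.5, -0.3]
grip_width: 0.0853
finger_force: 0.0
```

>>> {"op": "arm_command", "data": {"steps": [[0,[-1,0.04,0],0],[0,[-1,0.04,0],0],[0,[-1,0.04,0],0],[0,[-1,0.04,0],0]]}}

```text
time_s: 3.65
tcp_pos: [0.539, 0.049, 0.2317]
tcp_rot: [3.14, 0.004, 1.568]
contact_force: [-0.0, -0.9, 0.2]
grip_width: 0.0858
finger_force: 0.0
```

>>> {"op": "arm_command", "data": {"steps": [[0,[-0.29,0,0.4],0],[0,[-0.29,0,0.4],0],[0,[-0.29,0,0.4],0],[0,[-0.29,0,0.4],0]]}}

```text
time_s: 3.98
tcp_pos: [0.5385, 0.0233, 0.1828]
tcp_rot: [-3.14, -0.001, 1.576]
contact_force: [-0.3, 0.3, -0.6]
grip_width: 0.0852
finger_force: 0.0
```

```bash
python3 - <<'E'
from h import *
pose();print(get_obs()["q"])
a=snap("side","s1");b=snap("top","t1")
fit("tumbler",[.542,.019,0],0,("side",))
cv2.imwrite("pics/c2.png",np.hstack([a[60:260,130:350],b[80:280,150:370]]))
E
```

```text
t 3.98 tcp [0.5385 0.0233 0.1828] rot [-3.140e+00 -1.000e-03  1.576e+00] F [-0.3  0.3 -0.6] w 0.0852 ff 0.0
[-0.33240061  0.55819557  0.35819416  1.88627347 -0.27883688  0.74718162
  0.18756929]
tumbler [ 0.5422  0.0189 -0.0144] {'side': np.float64(0.96)}
```

View pics/c2.png

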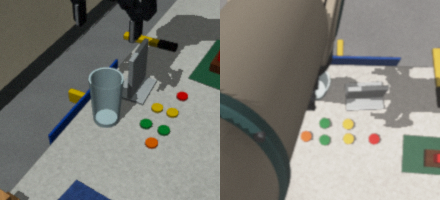

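Side crop: the gripper hovers just above the tumbler (105,95), and the chips and bookend are untouched. I descend in part and read the pose.

>>> {"op": "arm_command", "data": {"steps": [[0,[0,0,0.3],0],[0,[0,0,0.3],0],[0,[0,0,0.5],0],[0,[0,0,0.5],0],[0,[0,0,0.5],0]]}}

```text
time_s: 4.55
tcp_pos: [0.5381, 0.0217, 0.1238]
tcp_rot: [-3.14, -0.0, 1.573]
contact_force: [-0.8, -0.3, 0.3]
grip_width: 0.0856
finger_force: 0.0
```

>>> {"op": "arm_command", "data": {"steps": [[0,[-0.02,0.035,0],0],[0,[-0.02,0.035,0.2],0],[0,[-0.02,0.035,0.4],0],[0,[-0.02,0.035,0.6],0],[0,[-0.02,0.035,0.6],0],[0,[-0.02,0.035,0.6],0]]}}

```text
time_s: 5.05
tcp_pos: [0.543, 0.0183, 0.0519]
tcp_rot: [-3.141, -0.0, 1.572]
contact_force: [0.4, -0.4, 0.8]
grip_width: 0.0856
finger_force: 0.0
```

>>> {"op": "arm_command", "data": {"steps": [[0.5,[0,0,0],0],[1,[0,0,0],0],[1,[0,0,0],0],[1,[0,0,0],0],[1,[0,0,0],0],[1,[0,0,0],0],[1,[0,0,0],0],[1,[0,0,0],0]], "newtons": 25}}

```text
time_s: 5.72
tcp_pos: [0.544, 0.0185, 0.0534]
tcp_rot: [3.138, -0.0, 1.572]
contact_force: [-1.6, 0.2, 5.9]
grip_width: 0.0592
finger_force: 25.5
```

>>> {"op": "arm_command", "data": {"steps": [[1,[0,0,-0.1],0],[1,[0,0,-0.3],0],[1,[0,0,-0.5],0],[1,[0,0,-0.7],0],[1,[0,0,-0.8],0],[1,[0,0,-0.8],0]]}}

```text
time_s: 6.22
tcp_pos: [0.545, 0.0185, 0.1511]
tcp_rot: [3.135, -0.001, 1.572]
contact_force: [0.8, -1.0, -1.5]
grip_width: 0.0593
finger_force: 27.7
```

>>> {"op": "arm_command", "data": {"steps": [[1,[0.15,-0.12,0],0],[1,[0.35,-0.28,0],0],[1,[0.55,-0.44,0],0],[1,[0.8,-0.64,0],0],[1,[1,-0.8,0],0],[1,[1,-0.8,0],0]]}}

```text
time_s: 6.72
tcp_pos: [0.4405, 0.144, 0.1464]
tcp_rot: [-3.134, -0.003, 1.581]
contact_force: [-0.7, 0.3, -0.8]
grip_width: 0.059
finger_force: 28.0
```

>>> {"op": "arm_command", "data": {"steps": [[1,[0.15,-0.12,0],0],[1,[0.35,-0.28,0],0],[1,[0.55,-0.44,0],0],[1,[0.8,-0.64,0],0],[1,[1,-0.8,0],0],[1,[1,-0.8,0],0],[1,[1,-0.8,0],0]]}}

```text
time_s: 7.3
tcp_pos: [0.349, 0.2597, 0.147]
tcp_rot: [-3.141, -0.0, 1.577]
contact_force: [0.4, 0.2, -1.7]
grip_width: 0.0593
finger_force: 28.1
```

>>> {"op": "arm_command", "data": {"steps": [[1,[0,0,0.2],0],[1,[0,0,0.4],0],[1,[0,0,0.55],0],[1,[0,0,0.65],0],[1,[0,0,0.7],0],[1,[0,0,0.74],0],[1,[0,0,0.76],0],[1,[0,0,0.76],0]]}}

```text
time_s: 7.97
tcp_pos: [0.3511, 0.2578, 0.0566]
tcp_rot: [3.141, -0.0, 1.571]
contact_force: [0.7, -0.2, -1.7]
grip_width: 0.0591
finger_force: 27.2
```

>>> {"op": "arm_command", "data": {"steps": [[1,[0,0,0.015],0],[1,[0,0,0.015],0],[0.1,[0,0,0.015],0],[0,[0,0,0.015],0],[0,[0,0,0.015],0],[0,[0,0,0.015],0],[0,[0,0,-0.2],0],[0,[0,0,-0.5],0],[0,[0,0,-0.9],0],[0,[0,0,-1],0],[0,[0,0,-1],0]]}}

```text
time_s: 8.88
tcp_pos: [0.3527, 0.2598, 0.1797]
tcp_rot: [3.136, -0.005, 1.572]
contact_force: [-0.3, -0.0, -0.1]
grip_width: 0.0854
finger_force: 0.0
```

```bash
python3 - <<'E'
from h import *
pose()
fit("tumbler",[.352,.26,0],.003,("top","side"),True);fit("bookend",[.53,-.086,.08],0,("top","side"))
E
```

```text
t 8.88 tcp [0.3527 0.2598 0.1797] rot [ 3.136 -0.005  1.572] F [-0.3 -0.  -0.1] w 0.0854 ff 0.0
tumbler [0.3502 0.2581 0.0505] {'top': np.float64(0.93), 'side': np.float64(0.95)}
bookend [ 0.5305 -0.0866  0.0748] {'top': np.float64(0.96)}
```

>>> {"op": "arm_command", "data": {"steps": [[0,[-0.3,0.15,0],0],[0,[-0.65,0.32,0],0],[0,[-0.96,0.49,0],0],[0,[-0.96,0.49,0],0]]}}

```text
time_s: 9.52
tcp_pos: [0.4125, 0.1358, 0.1757]
tcp_rot: [3.139, 0.004, 1.561]
contact_force: [-1.7, -0.9, 1.1]
grip_width: 0.0853
finger_force: 0.0
```

>>> {"op": "arm_command", "data": {"steps": [[0,[-0.3,0.15,0],0],[0,[-0.65,0.32,0],0],[0,[-0.96,0.49,0],0],[0,[-0.96,0.49,0],0]]}}

```text
time_s: 9.85
tcp_pos: [0.4715, 0.0199, 0.1759]
tcp_rot: [3.138, 0.005, 1.561]
contact_force: [0.5, -0.3, -0.1]
grip_width: 0.0855
finger_force: 0.0
```

>>> {"op": "arm_command", "data": {"steps": [[0,[-0.3,0.15,0],-0.155],[0,[-0.65,0.32,0],-0.155],[0,[-0.96,0.49,0],-0.155],[0,[-0.96,0.49,0.3],-0.155],[0,[-0.96,0.49,0.4],-0.155],[0,[-0.96,0.49,0.4],-0.155]]}}

```text
time_s: 10.35
tcp_pos: [0.5243, -0.0876, 0.1242]
tcp_rot: [-3.134, -0.002, 1.647]
contact_force: [-1.2, 0.3, -1.3]
grip_width: 0.0855
finger_force: 0.0
```

```bash
python3 - <<'E'
from h import *
pose()
fit("bookend",[.53,-.086,.08],0,("side",),True)
E
```

```text
t 10.35 tcp [ 0.5243 -0.0876  0.1242] rot [-3.134e+00 -2.000e-03  1.647e+00] F [-1.2  0.3 -1.3] w 0.0855 ff 0.0
bookend [ 0.5296 -0.0847  0.078 ] {'side': np.float64(0.95)}
```

>>> {"op": "arm_command", "data": {"steps": [[0,[0,0.045,0],0],[0,[0,0.045,0.2],0],[0,[0,0.045,0.4],0],[0,[0,0.045,0.55],0],[0,[0,0.045,0.55],0],[1,[0,0.045,0.55],0],[1,[0,0.045,0.55],0],[1,[0,0.045,0.55],0],[1,[0,0.045,0.55],0],[1,[0,0.045,0.55],0],[1,[0,0.045,0.55],0],[1,[0,0.045,0.55],0],[1,[0,0.045,0.55],0],[1,[0,0.045,0.55],0],[1,[0,0.045,0.55],0],[1,[0,0.045,0.55],0],[1,[0,0.045,0.55],0]], "newtons": 40}}

```text
time_s: 11.87
tcp_pos: [0.5323, -0.0867, 0.0622]
tcp_rot: [-3.141, -0.0, 1.649]
contact_force: [-2.8, 0.4, 4.0]
grip_width: 0.0098
finger_force: 44.5
```

>>> {"op": "arm_command", "data": {"steps": [[1,[0,0,-0.1],0],[1,[0,0,-0.3],0],[1,[0,0,-0.5],0.1],[1,[0,0,-0.75],0.2],[1,[0,0,-0.9],0.35],[1,[0,0,-1],0.35],[1,[0,0,-1],0.35]]}}

```text
time_s: 12.45
tcp_pos: [0.5342, -0.0871, 0.1841]
tcp_rot: [3.137, 0.0, 1.475]
contact_force: [0.8, 0.4, -2.7]
grip_width: 0.0094
finger_force: 43.5
```

>>> {"op": "arm_command", "data": {"steps": [[1,[0.15,-0.04,0],0],[1,[0.35,-0.1,0],0],[1,[0.6,-0.18,0],0],[1,[0.92,-0.28,0],0],[1,[0.92,-0.28,0],0]]}}

```text
time_s: 12.87
tcp_pos: [0.5066, 0.0366, 0.1798]
tcp_rot: [-3.134, -0.006, 1.486]
contact_force: [-0.7, 1.5, -3.6]
grip_width: 0.0096
finger_force: 43.4
```

>>> {"op": "arm_command", "data": {"steps": [[1,[0.25,-0.07,0],0],[1,[0.5,-0.15,0],0],[1,[0.75,-0.22,0],0],[1,[0.92,-0.28,0],0],[1,[0.92,-0.28,0],0]]}}

```text
time_s: 13.28
tcp_pos: [0.4846, 0.1457, 0.1803]
tcp_rot: [-3.137, -0.002, 1.483]
contact_force: [-0.0, -0.1, -2.6]
grip_width: 0.0092
finger_force: 43.5
```

>>> {"op": "arm_command", "data": {"steps": [[1,[0.25,-0.07,0],0],[1,[0.5,-0.15,0],0],[1,[0.75,-0.22,0],0],[1,[0.92,-0.28,0],0],[1,[0.92,-0.28,0],0],[1,[0.92,-0.28,0],0]]}}

```text
time_s: 13.78
tcp_pos: [0.4632, 0.2535, 0.1807]
tcp_rot: [-3.14, 0.001, 1.478]
contact_force: [0.6, 0.0, -2.5]
grip_width: 0.0095
finger_force: 43.5
```

```bash
python3 - <<'E'
from h import *
pose();a=snap("side","s2");b=snap("top","t2")
fit("bookend",[.465,.253,-.1],.118,("side",))
cv2.imwrite("pics/c3.png",np.hstack([a[:,:],b[80:464,0:260]]) if 0 else np.hstack([a[100:384,60:400],b[100:384,50:300]]))
E
```

```text
t 13.78 tcp [0.4632 0.2535 0.1807] rot [-3.140e+00  1.000e-03  1.478e+00] F [ 0.6  0.  -2.5] w 0.0095 ff 43.49909842014313
bookend [ 0.4627  0.2546 -0.0668] {'side': np.float64(0.74)}
```

View pics/c3.png

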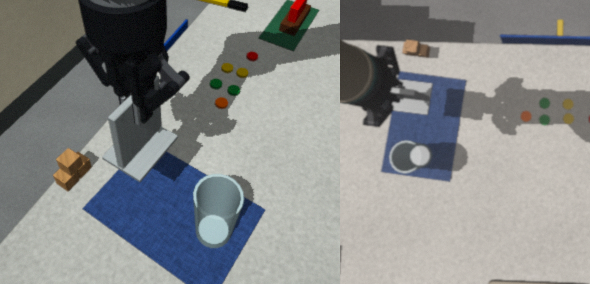

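Both crops show the tumbler standing on the near half of the blue mat and the bookend held level above the far half, clear of the cubes. I lower it now.

>>> {"op": "arm_command", "data": {"steps": [[1,[0,0,0.25],0],[1,[0,0,0.5],0],[1,[0,0,0.7],0],[1,[0,0,0.82],0],[1,[0,0,0.9],0],[1,[0,0,0.94],0],[1,[0,0,0.96],0],[1,[0,0,0.97],0],[1,[0,0,0.97],0]]}}

```text
time_s: 14.68
tcp_pos: [0.4648, 0.2527, 0.0663]
tcp_rot: [3.14, -0.001, 1.474]
contact_force: [-0.1, 0.1, -3.7]
grip_width: 0.0091
finger_force: 43.4
```

>>> {"op": "arm_command", "data": {"steps": [[0.7,[0,0,0],0],[0.5,[0,0,0],0],[0.5,[0,0,0],0],[0.5,[0,0,0],0],[0.5,[0,0,-0.1],0],[0.5,[0,0,-0.4],0],[0.4,[0,0,-0.7],0],[0.4,[0,0,-1],0],[0.4,[0,0,-1],0]]}}

```text
time_s: 15.43
tcp_pos: [0.4682, 0.254, 0.192]
tcp_rot: [3.132, -0.007, 1.474]
contact_force: [0.6, 1.3, 0.0]
grip_width: 0.0515
finger_force: 0.0
```

```bash
python3 - <<'E'
from h import *
pose()
fit("bookend",[.463,.254,-.1],.003,("top","side"),True);fit("tumbler",[.352,.26,0],.003,("top","side"))
fit("block",[.40,-.264,-.04],.003)
for r in trace("top","chip0"):
    if r["conf"]>.25: print("chip",ray("top",r["point"],.007)[:2].round(3),round(r["conf"],2))
E
```

```text
t 15.43 tcp [0.4682 0.254  0.192 ] rot [ 3.132 -0.007  1.474] F [0.6 1.3 0. ] w 0.0515 ff 0.0
bookend [ 0.4645  0.2538 -0.0898] {'top': np.float64(0.95), 'side': np.float64(0.95)}
tumbler [0.3504 0.2579 0.086 ] {'top': np.float64(0.92), 'side': np.float64(0.93)}
block [ 0.3981 -0.2638 -0.0231] {'top': np.float64(0.91), 'side': np.float64(0.93)}
chip [ 0.4   -0.263] 0.67
chip [ 0.433 -0.062] 0.62
chip [ 0.439 -0.112] 0.6
chip [ 0.464 -0.049] 0.52
```

>>> {"op": "arm_command", "data": {"steps": [[0.4,[-0.26,0.19,0],0.25],[0.4,[-0.52,0.37,0],0.5],[0.4,[-0.78,0.56,0],0.75],[0.4,[-0.78,0.56,0],1],[0.4,[-0.78,0.56,0],1]]}}

```text
time_s: 16.3
tcp_pos: [0.5231, 0.1496, 0.1853]
tcp_rot: [3.14, 0.002, 0.965]
contact_force: [-0.9, 1.0, -0.6]
grip_width: 0.0512
finger_force: 0.0
```

>>> {"op": "arm_command", "data": {"steps": [[0.4,[-0.14,0.29,0],0.25],[0.4,[-0.28,0.58,0],0.5],[0.4,[-0.42,0.87,0],0.75],[0.4,[-0.42,0.87,0],1],[0.4,[-0.42,0.87,0],1]]}}

```text
time_s: 16.72
tcp_pos: [0.5804, 0.0507, 0.185]
tcp_rot: [3.141, 0.001, 0.47]
contact_force: [0.8, 1.6, -0.8]
grip_width: 0.0511
finger_force: 0.0
```

>>> {"op": "arm_command", "data": {"steps": [[0.4,[0.03,0.29,0],0.25],[0.4,[0.06,0.58,0],0.5],[0.4,[0.09,0.86,0],0.75],[0.4,[0.09,0.86,0],0.95],[0.4,[0.09,0.86,0],0.95],[0.4,[0.09,0.86,0],0.95]]}}

```text
time_s: 17.22
tcp_pos: [0.636, -0.0316, 0.1845]
tcp_rot: [-3.139, 0.003, 0.008]
contact_force: [0.1, 0.7, -0.3]
grip_width: 0.0511
finger_force: 0.0
```

```bash
python3 - <<'E'
from h import *
pose();print(np.round(get_obs()["q"],2))
a=snap("side","s3");b=snap("top","t3")
print("grip exp",px("side",[.641,-.033,-.025]),px("side",[.641,-.033,-.013]), "tip",px("side",[.661,-.033,-.013]),px("side",[.621,-.033,-.013]))
for c in("side","top"):
    for r in trace(c,"bin_tab")[:2]: print(c,round(r["conf"],2),r["point"],r["pixels"].sum())
A=cv2.resize(a[110:210,170:290],None,fx=3,fy=3,interpolation=cv2.INTER_CUBIC);B=cv2.resize(b[100:200,200:320],None,fx=3,fy=3,interpolation=cv2.INTER_CUBIC)
cv2.imwrite("pics/c4.png",np.hstack([A,B]))
E
```

```text
t 17.22 tcp [ 0.636  -0.0316  0.1845] rot [-3.139e+00  3.000e-03  8.000e-03] F [ 0.1  0.7 -0.3] w 0.0511 ff 0.0
[-0.46  0.81  0.85  1.62 -0.69  1.04 -0.96]
grip exp [207.73343843 155.73893756] [207.41614369 151.45906315] tip [199.36764822 148.40886185] [215.5847866  154.55479766]
side 0.6 [205.9, 157.6] 948
top 0.95 [270.9, 138.6] 1244
```

View pics/c4.png

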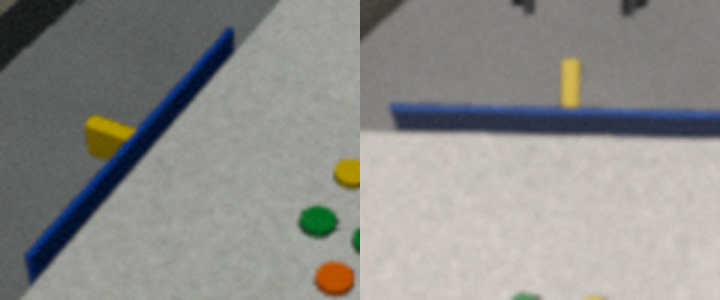

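Side crop: the tab tip sits at pixel (200,149), as predicted, and the fingers straddle the tab in the top view. I descend and pinch it.

>>> {"op": "arm_command", "data": {"steps": [[0.4,[0.04,0.01,0.3],0],[0.4,[0.04,0.01,0.6],0],[0.4,[0.04,0.01,0.9],0],[0.4,[0.04,0.01,1],0],[0.4,[0.04,0.01,1],0]]}}

```text
time_s: 17.83
tcp_pos: [0.6391, -0.0338, 0.0626]
tcp_rot: [-3.14, 0.006, 0.001]
contact_force: [0.1, -0.1, 0.5]
grip_width: 0.0511
finger_force: 0.0
```

>>> {"op": "arm_command", "data": {"steps": [[0.4,[0,0,0.2],0],[0.4,[0,0,0.4],0],[0.4,[0,0,0.6],0],[0.4,[0,0,0.75],0],[0.4,[0,0,0.85],0],[0.4,[0,0,0.85],0]]}}

```text
time_s: 18.33
tcp_pos: [0.6414, -0.035, -0.0368]
tcp_rot: [-3.141, 0.001, 0.0]
contact_force: [0.5, -0.4, -0.4]
grip_width: 0.0514
finger_force: 0.0
```

>>> {"op": "arm_command", "data": {"steps": [[0.7,[0,0,0],0],[1,[0,0,0],0],[1,[0,0,0],0],[1,[0,0,0],0],[1,[0,0,0],0],[1,[0,0,0],0],[1,[0,0,0],0],[1,[0,0,0],0]], "newtons": 35}}

```text
time_s: 19.0
tcp_pos: [0.6432, -0.0333, -0.0343]
tcp_rot: [-3.139, -0.003, 0.001]
contact_force: [0.0, 3.6, 5.4]
grip_width: 0.0131
finger_force: 35.8
```

>>> {"op": "arm_command", "data": {"steps": [[1,[0.06,0,0.015],0],[1,[0.12,0,0.03],0],[1,[0.18,0,0.05],0],[1,[0.24,0,0.075],0],[1,[0.3,0,0.1],0],[1,[0.36,0,0.13],0],[1,[0.41,0,0.16],0],[1,[0.47,0,0.195],0],[1,[0.52,0,0.23],0],[1,[0.57,0,0.27],0],[1,[0.58,0,0.28],0],[1,[0.58,0,0.28],0],[1,[0.58,0,0.28],0]]}}

```text
time_s: 20.08
tcp_pos: [0.7117, -0.0333, -0.0672]
tcp_rot: [-3.138, -0.0, 0.001]
contact_force: [-3.5, 4.0, 9.9]
grip_width: 0.0134
finger_force: 38.7
```

```bash
python3 - <<'E'
from h import *
pose();a=snap("side","s4");b=snap("top","t4")
th=.5;print(px("side",[.601+.01+.080,.102,-.028]),px("top",[.691,.102,-.028]))
cv2.imwrite("pics/c5.png",np.hstack([a[60:360,100:400],b[60:360,150:450]]))
E
```

```text
t 20.08 tcp [ 0.7117 -0.0333 -0.0672] rot [-3.138e+00 -0.000e+00  1.000e-03] F [-3.5  4.   9.9] w 0.0134 ff 38.70350360870361
[149.5015816 188.8007527] [211.33479288 106.98285276]
```

View pics/c5.png

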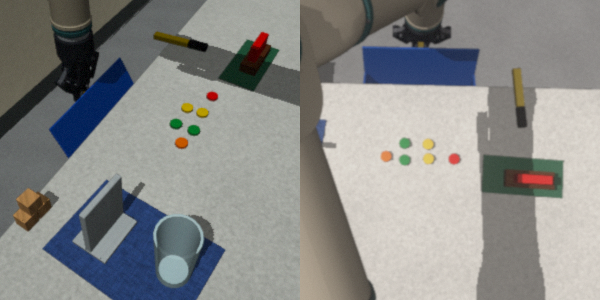

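The bin panel's top corner is at side pixel (150,190), against a predicted (149.5,188.8), so the bin is fully out. I release the tab and go for the block.

>>> {"op": "arm_command", "data": {"steps": [[0.6,[0,0,0],0],[0.4,[0,0,0],0],[0.4,[0,0,0],0],[0.4,[0,0,0],0],[0.4,[0,0,-0.2],0],[0.4,[0,0,-0.5],0],[0.4,[0,0,-0.8],0],[0.4,[0,0,-1],0],[0.4,[0,0,-1],0]]}}

```text
time_s: 20.93
tcp_pos: [0.715, -0.0372, 0.0565]
tcp_rot: [3.139, -0.01, -0.001]
contact_force: [1.8, 0.1, -0.1]
grip_width: 0.0511
finger_force: 0.0
```

>>> {"op": "arm_command", "data": {"steps": [[0.4,[0,0,-0.3],0],[0.4,[0,0,-0.6],-0.25],[0.4,[0,0,-0.8],-0.5],[0.4,[0,0,-0.8],-0.75],[0.4,[0,0,-0.8],-0.8]]}}

```text
time_s: 21.35
tcp_pos: [0.7122, -0.0361, 0.1481]
tcp_rot: [3.14, -0.003, 0.403]
contact_force: [0.9, -0.2, -0.4]
grip_width: 0.0515
finger_force: 0.0
```

>>> {"op": "arm_command", "data": {"steps": [[0.4,[-0.33,0.07,0],-0.2],[0.4,[-0.66,0.14,0],-0.4],[0.4,[-0.99,0.21,0],-0.6],[0.4,[-0.99,0.21,0],-0.8],[0.4,[-0.99,0.21,0],-0.8]]}}

```text
time_s: 21.77
tcp_pos: [0.6085, -0.1069, 0.1453]
tcp_rot: [-3.139, 0.002, 0.794]
contact_force: [-0.2, 0.1, -0.1]
grip_width: 0.0511
finger_force: 0.0
```

>>> {"op": "arm_command", "data": {"steps": [[0.4,[-0.33,-0.06,0],-0.2],[0.4,[-0.66,-0.13,0],-0.4],[0.4,[-1,-0.19,0],-0.6],[0.4,[-1,-0.19,0],-0.75],[0.4,[-1,-0.19,0],-0.75]]}}

```text
time_s: 22.18
tcp_pos: [0.5104, -0.176, 0.1456]
tcp_rot: [-3.14, -0.0, 1.169]
contact_force: [0.9, 0.1, 0.2]
grip_width: 0.0512
finger_force: 0.0
```

>>> {"op": "arm_command", "data": {"steps": [[0.4,[-0.33,-0.2,0],-0.2],[0.4,[-0.66,-0.4,0],-0.4],[0.4,[-0.97,-0.59,0],-0.6],[0.4,[-0.97,-0.59,0],-0.73],[0.4,[-0.97,-0.59,0],-0.73],[0.4,[-0.97,-0.59,0],-0.73]]}}

```text
time_s: 22.68
tcp_pos: [0.403, -0.2546, 0.1457]
tcp_rot: [3.141, -0.001, 1.535]
contact_force: [-0.4, -0.2, 0.2]
grip_width: 0.0513
finger_force: 0.0
```

```bash
python3 - <<'E'
from h import *
pose();print(np.round(get_obs()["q"],2))
fit("block",[.398,-.264,-.03],.003,("top","side"),True)
fit("bookend",[.4645,.254,-.09],.003,("top","side"))
E
```

```text
t 22.68 tcp [ 0.403  -0.2546  0.1457] rot [ 3.141e+00 -1.000e-03  1.535e+00] F [-0.4 -0.2  0.2] w 0.0513 ff 0.0
[ 0.26  0.54  0.36  2.08 -0.35  0.57  0.83]
block [ 0.3985 -0.2627 -0.033 ] {'top': np.float64(0.85), 'side': np.float64(0.93)}
bookend [0.4443 0.217  0.0189] {'top': np.float64(0.9), 'side': np.float64(0.95)}
```

The bookend got knocked but still stands on the mat, at about (0.034, -0.036) in its frame, which is fine. I grasp the block now.

>>> {"op": "arm_command", "data": {"steps": [[0.4,[-0.07,-0.04,0.25],0],[0.4,[-0.07,-0.04,0.5],0],[0.4,[-0.07,-0.04,0.75],0],[0.4,[-0.07,-0.04,0.9],0],[0.4,[-0.07,-0.04,0.97],0],[0.4,[-0.07,-0.04,0.97],0]]}}

```text
time_s: 23.48
tcp_pos: [0.3956, -0.2624, 0.0281]
tcp_rot: [-3.139, -0.002, 1.539]
contact_force: [-0.1, -0.5, 0.4]
grip_width: 0.0515
finger_force: 0.0
```

>>> {"op": "arm_command", "data": {"steps": [[0.7,[0,0,0],0],[1,[0,0,0],0],[1,[0,0,0],0],[1,[0,0,0],0],[1,[0,0,0],0],[1,[0,0,0],0],[1,[0,0,0],0],[1,[0,0,0],0]], "newtons": 60}}

```text
time_s: 24.15
tcp_pos: [0.397, -0.2636, 0.0307]
tcp_rot: [3.14, 0.001, 1.539]
contact_force: [0.6, 0.5, 8.1]
grip_width: 0.0171
finger_force: 61.0
```

>>> {"op": "arm_command", "data": {"steps": [[1,[0,0,-0.1],0],[1,[0,0,-0.3],0],[1,[0,0,-0.5],-0.06],[1,[0,0,-0.65],-0.06],[1,[0,0,-0.65],-0.06]]}}

```text
time_s: 24.57
tcp_pos: [0.3977, -0.2644, 0.1107]
tcp_rot: [3.137, 0.003, 1.569]
contact_force: [-0.1, 0.5, -1.9]
grip_width: 0.0171
finger_force: 60.0
```

>>> {"op": "arm_command", "data": {"steps": [[1,[0.2,0,0],0],[1,[0.4,0,0],0],[1,[0.6,0,0],0],[1,[0.76,0,0],0],[1,[0.76,0,0],0]]}}

```text
time_s: 24.98
tcp_pos: [0.3952, -0.1672, 0.107]
tcp_rot: [-3.138, -0.004, 1.575]
contact_force: [-1.2, -0.5, -1.8]
grip_width: 0.0169
finger_force: 59.9
```

>>> {"op": "arm_command", "data": {"steps": [[1,[0.2,0,0],0],[1,[0.4,0,0],0],[1,[0.6,0,0],0],[1,[0.76,0,0],0],[1,[0.76,0,0],0],[1,[0.76,0,0],0]]}}

```text
time_s: 25.48
tcp_pos: [0.3964, -0.0804, 0.1074]
tcp_rot: [-3.141, 0.0, 1.571]
contact_force: [0.9, -0.2, -1.4]
grip_width: 0.0171
finger_force: 59.9
```

```bash
python3 - <<'E'
from h import *
s=pose();a=snap("side","s5");b=snap("top","t5")
t=s["tcp_pos"];fit("block",[t[0],t[1],0.],t[2]-.0277,("top","side"))
cv2.imwrite("pics/c6.png",np.hstack([cv2.resize(a[80:280,180:400],None,fx=1.8,fy=1.8),cv2.resize(b[80:280,170:390],None,fx=1.8,fy=1.8)]))
hsv=cv2.cvtColor(b,cv2.COLOR_BGR2HSV)
m=((hsv[...,1]>110)&(hsv[...,2]>60)).astype(np.uint8)
n,l,st,ce=cv2.connectedComponentsWithStats(m)
for i in range(1,n):
    if 25<st[i,4]<140: print(ray("top",ce[i],.007)[:2].round(3),st[i,4],ce[i].round())
E
```

```text
t 25.48 tcp [ 0.3964 -0.0804  0.1074] rot [-3.141  0.     1.571] F [ 0.9 -0.2 -1.4] w 0.0171 ff 59.86770451068878
block [ 0.3955 -0.0786  0.0135] {'side': np.float64(0.81)}
[ 0.694 -0.031] 45 [270. 102.]
[ 0.469 -0.053] 76 [278. 204.]
[ 0.469 -0.003] 39 [254. 203.]
[0.44  0.036] 78 [236. 216.]
[ 0.439 -0.053] 56 [277. 218.]
[ 0.433 -0.003] 42 [254. 220.]
```

View pics/c6.png

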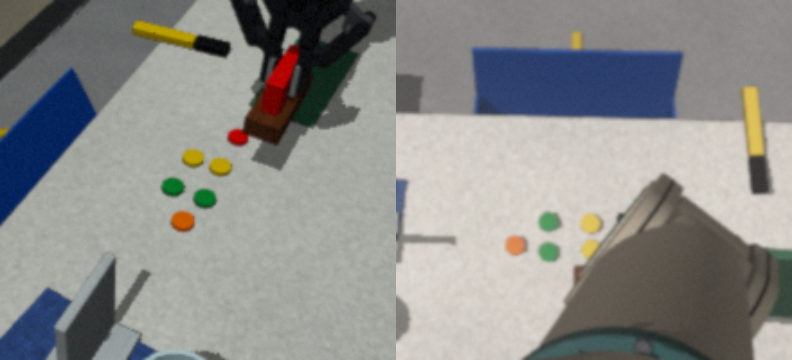

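Side crop: the block is held level just short of the red chip and the bin mouth is open and clear. I lower the block and sweep the first lane at y≈-0.08.

>>> {"op": "arm_command", "data": {"steps": [[1,[0,0,0.2],0],[1,[0,0,0.4],0],[1,[0,0,0.55],0],[1,[0,0,0.62],0],[1,[0,0,0.655],0],[1,[0,0,0.655],0],[1,[0,0,0.655],0]]}}

```text
time_s: 26.27
tcp_pos: [0.3986, -0.0817, 0.0315]
tcp_rot: [-3.138, -0.001, 1.566]
contact_force: [-0.1, 0.3, -1.1]
grip_width: 0.0171
finger_force: 60.1
```

>>> {"op": "arm_command", "data": {"steps": [[1,[0,0.05,0],0],[1,[0,0.12,0],0],[1,[0,0.2,0],0],[1,[0,0.28,0],0],[1,[0,0.36,0],0],[1,[0,0.44,0],0],[1,[0,0.52,0],0],[1,[0,0.6,0],0],[1,[0,0.68,0],0],[1,[0,0.76,0],0],[1,[0,0.84,0],0],[1,[0,0.92,0],0],[1,[0,1,0],0],[1,[0,1,0],0]]}}

```text
time_s: 27.43
tcp_pos: [0.5211, -0.0815, 0.0309]
tcp_rot: [-3.14, 0.0, 1.571]
contact_force: [0.6, 0.6, -1.0]
grip_width: 0.0175
finger_force: 60.2
```

```bash
python3 - <<'E'
from h import *
s=pose();a=snap("side","s6")
cv2.imwrite("pics/c7.png",cv2.resize(a[60:260,130:400],None,fx=2,fy=2))
E
```

```text
t 27.43 tcp [ 0.5211 -0.0815  0.0309] rot [-3.14   0.     1.571] F [ 0.6  0.6 -1. ] w 0.0175 ff 60.221171379089355
```

View pics/c7.png

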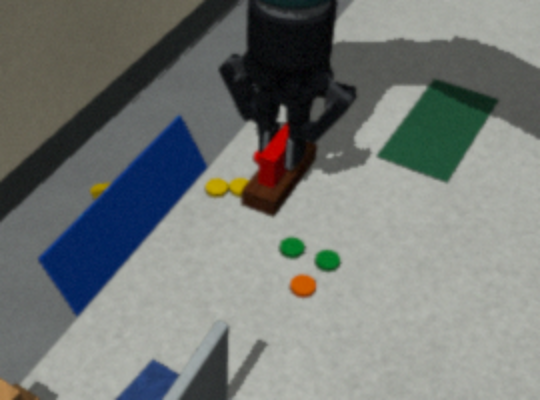

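The block pushes the two yellow chips (crop 217,187 and 240,186) straight ahead; the red one is hidden behind it. I push on over the edge.

>>> {"op": "arm_command", "data": {"steps": [[1,[0,0.06,0.012],0],[1,[0,0.13,0.012],0],[1,[0,0.2,0.012],0],[1,[0,0.27,0.012],0],[1,[0,0.34,0.012],0],[1,[0,0.41,0.012],0],[1,[0,0.48,0.012],0],[1,[0,0.55,0.012],0],[1,[0,0.62,0.012],0],[1,[0,0.69,0.012],0],[1,[0,0.76,0.012],0],[1,[0,0.82,0.012],0],[1,[0,0.82,0.012],0],[1,[0,0.82,0.012],0]]}}

```text
time_s: 28.65
tcp_pos: [0.6168, -0.0816, 0.0289]
tcp_rot: [-3.137, -0.001, 1.57]
contact_force: [-1.2, -0.3, -1.1]
grip_width: 0.0169
finger_force: 60.2
```

>>> {"op": "arm_command", "data": {"steps": [[1,[0,0,-0.15],0],[1,[0,0,-0.4],0],[1,[0,0,-0.65],0],[1,[0,-0.2,-0.65],0],[1,[0.1,-0.5,-0.65],0],[1,[0.2,-0.8,-0.65],0],[1,[0.3,-1,-0.65],0],[1,[0.3,-1,-0.65],0]]}}

```text
time_s: 29.32
tcp_pos: [0.4895, -0.0421, 0.1072]
tcp_rot: [-3.129, -0.006, 1.569]
contact_force: [-1.7, 0.5, -1.0]
grip_width: 0.0171
finger_force: 60.3
```

>>> {"op": "arm_command", "data": {"steps": [[1,[0.13,-0.25,0],0],[1,[0.26,-0.5,0],0],[1,[0.38,-0.75,0],0],[1,[0.49,-0.83,0],0],[1,[0.49,-0.83,0],0],[1,[0.49,-0.83,0],0]]}}

```text
time_s: 29.82
tcp_pos: [0.3976, 0.0139, 0.1083]
tcp_rot: [-3.138, -0.001, 1.57]
contact_force: [-0.2, 0.8, -1.2]
grip_width: 0.0173
finger_force: 60.2
```

```bash
python3 - <<'E'
from h import *
s=pose();a=snap("side","s7");b=snap("top","t7")
cv2.imwrite("pics/c8.png",np.hstack([cv2.resize(a[80:280,130:350],None,fx=1.8,fy=1.8),cv2.resize(b[80:280,170:390],None,fx=1.8,fy=1.8)]))
E
```

```text
t 29.82 tcp [0.3976 0.0139 0.1083] rot [-3.138e+00 -1.000e-03  1.570e+00] F [-0.2  0.8 -1.2] w 0.0173 ff 60.21632194519043
```

View pics/c8.png

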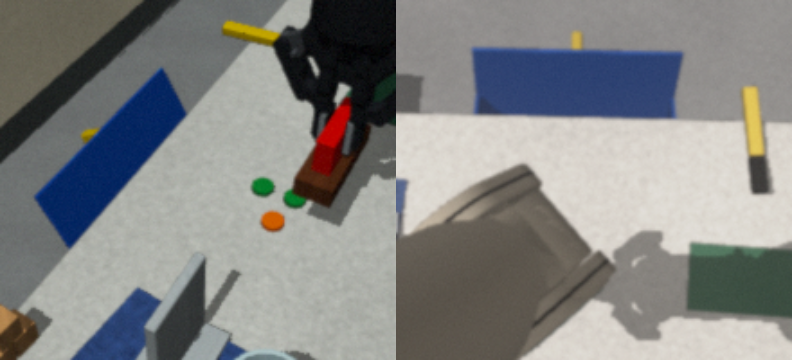

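Only the greens and the orange remain on the desk, all inside the second lane. I sweep that lane now.

>>> {"op": "arm_command", "data": {"steps": [[1,[0,-0.02,0.2],0],[1,[0,-0.02,0.4],0],[1,[0,-0.02,0.55],0],[1,[0,-0.02,0.62],0],[1,[0,-0.02,0.65],0],[1,[0,-0.02,0.66],0],[1,[0,-0.02,0.66],0]]}}

```text
time_s: 30.5
tcp_pos: [0.3999, 0.0123, 0.0335]
tcp_rot: [-3.132, 0.002, 1.568]
contact_force: [-0.5, -0.4, -0.6]
grip_width: 0.0169
finger_force: 60.7
```

>>> {"op": "arm_command", "data": {"steps": [[1,[0,0.05,0],0],[1,[0,0.12,0],0],[1,[0,0.2,0],0],[1,[0,0.28,0],0],[1,[0,0.36,0],0],[1,[0,0.44,0],0],[1,[0,0.52,0],0],[1,[0,0.6,0],0],[1,[0,0.68,0],0],[1,[0,0.76,0],0],[1,[0,0.84,0],0],[1,[0,0.92,0],0],[1,[0,1,0],0],[1,[0,1,0],0]]}}

```text
time_s: 31.67
tcp_pos: [0.5212, 0.0133, 0.032]
tcp_rot: [-3.133, 0.001, 1.57]
contact_force: [0.0, -0.2, -1.4]
grip_width: 0.0171
finger_force: 60.8
```

>>> {"op": "arm_command", "data": {"steps": [[1,[0,0.06,0.005],0],[1,[0,0.13,0.005],0],[1,[0,0.2,0.005],0],[1,[0,0.27,0.005],0],[1,[0,0.34,0.005],0],[1,[0,0.41,0.005],0],[1,[0,0.48,0.005],0],[1,[0,0.55,0.005],0],[1,[0,0.62,0.005],0],[1,[0,0.69,0.005],0],[1,[0,0.76,0.005],0],[1,[0,0.83,0.005],0],[1,[0,0.83,0.005],0],[1,[0,0.83,0.005],0]]}}

```text
time_s: 32.83
tcp_pos: [0.6181, 0.0133, 0.0299]
tcp_rot: [-3.13, -0.0, 1.57]
contact_force: [-0.2, -0.2, -1.1]
grip_width: 0.0173
finger_force: 60.7
```

>>> {"op": "arm_command", "data": {"steps": [[1,[0,0,-0.15],0],[1,[0,0,-0.4],0],[1,[0,0,-0.65],0],[1,[-0.2,-0.2,-0.65],0],[1,[-0.5,-0.5,-0.65],0],[1,[-0.8,-0.8,-0.65],0],[1,[-1,-1,-0.65],0],[1,[-1,-1,-0.65],0]]}}

```text
time_s: 33.5
tcp_pos: [0.4923, -0.1116, 0.1101]
tcp_rot: [-3.126, 0.001, 1.561]
contact_force: [-0.6, -0.8, -1.6]
grip_width: 0.0171
finger_force: 60.8
```

```bash
python3 - <<'E'
from h import *
s=pose();a=snap("side","s8");b=snap("top","t8")
cv2.imwrite("pics/c9.png",np.hstack([cv2.resize(a[80:280,130:350],None,fx=1.8,fy=1.8),cv2.resize(b[80:280,170:390],None,fx=1.8,fy=1.8)]))
for c in("side","top"): print([(np.round(r["point"]),round(r["conf"],2)) for r in trace(c,"chip0")])
E
```

```text
t 33.5 tcp [ 0.4923 -0.1116  0.1101] rot [-3.126e+00  1.000e-03  1.561e+00] F [-0.6 -0.8 -1.6] w 0.0171 ff 60.78336954116821
[(array([230., 271.]), 0.72)]
[]
```

View pics/c9.png

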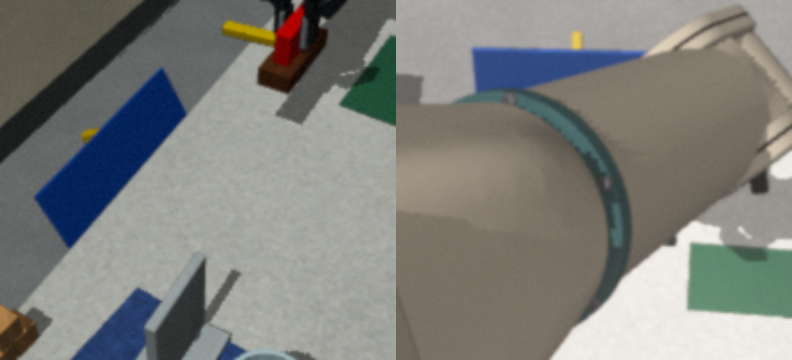

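The desk is clear. The lone "chip" detection at (230,271) is the bookend base, so false. I return the block to its mat.

>>> {"op": "arm_command", "data": {"steps": [[1,[-0.2,-0.12,0],0],[1,[-0.4,-0.24,0],0.06],[1,[-0.6,-0.36,0],0.06],[1,[-0.8,-0.5,0],0.06],[1,[-1,-0.65,0],0.06],[1,[-1,-0.7,0],0.06],[1,[-1,-0.7,0],0.06]]}}

```text
time_s: 34.28
tcp_pos: [0.4139, -0.2268, 0.1102]
tcp_rot: [-3.129, -0.001, 1.537]
contact_force: [-0.3, 1.0, -0.9]
grip_width: 0.017
finger_force: 60.8
```

>>> {"op": "arm_command", "data": {"steps": [[1,[-0.2,0,0.1],0],[1,[-0.2,0,0.3],0],[1,[-0.2,0,0.45],0],[1,[-0.2,0,0.55],0],[1,[-0.2,0,0.6],0],[1,[-0.2,0,0.63],0],[1,[-0.2,0,0.63],0]]}}

```text
time_s: 34.87
tcp_pos: [0.4138, -0.2492, 0.0341]
tcp_rot: [-3.13, -0.001, 1.541]
contact_force: [-0.4, 0.1, -1.0]
grip_width: 0.0169
finger_force: 60.8
```

>>> {"op": "arm_command", "data": {"steps": [[1,[-0.04,-0.06,0],0],[1,[-0.04,-0.06,0.015],0],[1,[-0.04,-0.06,0.03],0],[1,[-0.04,-0.06,0.03],0],[1,[-0.04,-0.06,0.03],0]]}}

```text
time_s: 35.28
tcp_pos: [0.4057, -0.2549, 0.0314]
tcp_rot: [-3.13, -0.0, 1.539]
contact_force: [-0.2, -0.5, -0.8]
grip_width: 0.0169
finger_force: 60.8
```

>>> {"op": "arm_command", "data": {"steps": [[0.7,[0,0,0],0],[0.4,[0,0,0],0],[0.4,[0,0,0],0],[0.4,[0,0,0],0],[0.4,[0,0,-0.1],0],[0.4,[0,0,-0.4],0],[0.4,[0,0,-0.7],0],[0.4,[0,0,-1],0],[0.4,[0,0,-1],0]]}}

```text
time_s: 36.03
tcp_pos: [0.4093, -0.2576, 0.1563]
tcp_rot: [-3.138, 0.005, 1.539]
contact_force: [-0.5, -0.1, 0.1]
grip_width: 0.0514
finger_force: 0.0
```

```bash
python3 - <<'E'
from h import *
s=pose()
fit("block",[.405,-.255,-.04],.003,("top","side"),True)
fit("bookend",[.444,.217,.02],.003)
fit("tumbler",[.35,.258,0],.003)
E
```

```text
t 36.03 tcp [ 0.4093 -0.2576  0.1563] rot [-3.138  0.005  1.539] F [-0.5 -0.1  0.1] w 0.0514 ff 0.0
block [ 0.4043 -0.2544 -0.0379] {'top': np.float64(0.28), 'side': np.float64(0.95)}
bookend [0.4445 0.2176 0.0032] {'top': np.float64(0.92), 'side': np.float64(0.96)}
tumbler [0.352  0.2596 0.0603] {'top': np.float64(0.74)}
```

>>> {"op": "arm_command", "data": {"steps": [[0.4,[0.23,0.3,0],0.2],[0.4,[0.47,0.6,0],0.4],[0.4,[0.7,0.9,0],0.6],[0.4,[0.7,0.9,0],0.73],[0.4,[0.7,0.9,0],0.73]]}}

```text
time_s: 36.85
tcp_pos: [0.5204, -0.1707, 0.148]
tcp_rot: [-3.129, 0.004, 1.18]
contact_force: [-0.3, 0.6, -1.0]
grip_width: 0.0515
finger_force: 0.0
```

>>> {"op": "arm_command", "data": {"steps": [[0.4,[0.28,0.18,0],0.2],[0.4,[0.57,0.36,0],0.4],[0.4,[0.86,0.54,0],0.6],[0.4,[0.86,0.54,0],0.75],[0.4,[0.86,0.54,0],0.75]]}}

```text
time_s: 37.27
tcp_pos: [0.6174, -0.1033, 0.1471]
tcp_rot: [-3.132, 0.01, 0.802]
contact_force: [-0.3, -1.1, -0.6]
grip_width: 0.0515
finger_force: 0.0
```

>>> {"op": "arm_command", "data": {"steps": [[0.4,[0.33,0.04,0],0.2],[0.4,[0.66,0.08,0],0.4],[0.4,[0.98,0.12,0],0.6],[0.4,[0.98,0.12,0],0.8],[0.4,[0.98,0.12,0],0.8]]}}

```text
time_s: 37.68
tcp_pos: [0.7091, -0.0306, 0.1465]
tcp_rot: [-3.137, 0.013, 0.4]
contact_force: [-0.8, -0.9, -1.5]
grip_width: 0.0513
finger_force: 0.0
```

>>> {"op": "arm_command", "data": {"steps": [[0.4,[0,0,0],0.2],[0.4,[0,0,0],0.4],[0.4,[0,0,0.2],0.6],[0.4,[0,0,0.4],0.8],[0.4,[0,0,0.6],0.8],[0.4,[0,0,0.6],0.8]]}}

```text
time_s: 38.18
tcp_pos: [0.7036, -0.0324, 0.071]
tcp_rot: [-3.14, 0.021, -0.003]
contact_force: [-1.3, 0.1, -1.0]
grip_width: 0.0514
finger_force: 0.0
```

>>> {"op": "arm_command", "data": {"steps": [[0.4,[0.06,0.01,0.2],0],[0.4,[0.06,0.01,0.4],0],[0.4,[0.06,0.01,0.6],0],[0.4,[0.06,0.01,0.8],0],[0.4,[0.06,0.01,1],0],[0.4,[0.06,0.01,1],0]]}}

```text
time_s: 38.68
tcp_pos: [0.7105, -0.0329, -0.0474]
tcp_rot: [-3.14, 0.019, -0.001]
contact_force: [-1.4, 0.9, -1.8]
grip_width: 0.0513
finger_force: 0.0
```

>>> {"op": "arm_command", "data": {"steps": [[0.4,[0,0,0.12],0],[0.4,[0,0,0.12],0],[0.7,[0,0,0.12],0],[1,[0,0,0.12],0],[1,[0,0,0.12],0],[1,[0,0,0.12],0],[1,[0,0,0.12],0],[1,[0,0,0.12],0],[1,[0,0,0.12],0],[1,[0,0,0.12],0]], "newtons": 35}}

```text
time_s: 39.52
tcp_pos: [0.7151, -0.0333, -0.057]
tcp_rot: [3.139, 0.009, -0.001]
contact_force: [-0.3, -3.0, 6.6]
grip_width: 0.0128
finger_force: 36.7
```

>>> {"op": "arm_command", "data": {"steps": [[1,[-0.05,0,-0.04],0],[1,[-0.1,0,-0.075],0],[1,[-0.155,0,-0.11],0],[1,[-0.21,0,-0.14],0],[1,[-0.27,0,-0.17],0],[1,[-0.325,0,-0.2],0],[1,[-0.385,0,-0.22],0],[1,[-0.445,0,-0.24],0],[1,[-0.505,0,-0.26],0],[1,[-0.57,0,-0.27],0],[1,[-0.6,0,-0.275],0],[1,[-0.62,0,-0.275],0],[1,[-0.62,0,-0.275],0]]}}

```text
time_s: 40.6
tcp_pos: [0.6416, -0.0333, -0.0238]
tcp_rot: [3.138, 0.008, -0.002]
contact_force: [1.0, -5.2, 0.4]
grip_width: 0.0127
finger_force: 36.5
```

>>> {"op": "arm_command", "data": {"steps": [[1,[-0.03,0,0],0],[1,[-0.06,0,0],0],[1,[-0.06,0,0],0],[1,[-0.06,0,0],0]]}}

```text
time_s: 40.93
tcp_pos: [0.6363, -0.0333, -0.023]
tcp_rot: [3.138, 0.004, -0.001]
contact_force: [2.9, -4.7, 2.5]
grip_width: 0.0125
finger_force: 36.7
```

```bash
python3 - <<'E'
from h import *
s=pose();a=snap("side","s9")
o=cv2.imread("pics/side0.png")
cv2.imwrite("pics/c10.png",np.hstack([cv2.resize(a[90:220,140:270],None,fx=3,fy=3),cv2.resize(o[90:220,140:270],None,fx=3,fy=3)]))
E
```

```text
t 40.93 tcp [ 0.6363 -0.0333 -0.023 ] rot [ 3.138e+00  4.000e-03 -1.000e-03] F [ 2.9 -4.7  2.5] w 0.0125 ff 36.73504650592804
```

View pics/c10.png

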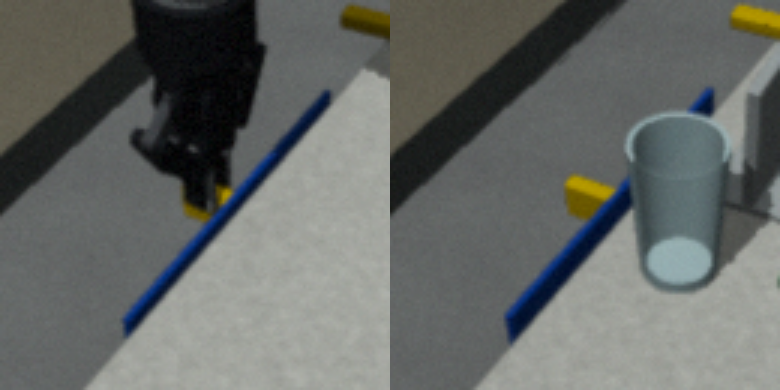

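Compared with the start picture, the panel corner has moved about 2 px towards the desk, so the bin is fully shut or pressed slightly past. I ease back a little, release and check.

>>> {"op": "arm_command", "data": {"steps": [[1,[0.02,0,0],0],[1,[0.03,0,0],0],[1,[0.03,0,0],0],[0.6,[0.03,0,0],0],[0.4,[0.03,0,0],0],[0.4,[0.03,0,0],0],[0.4,[0.03,0,0],0],[0.4,[0.03,0,-0.2],0],[0.4,[0.03,0,-0.6],0],[0.4,[0.03,0,-1],0],[0.4,[0.03,0,-1],0]]}}

```text
time_s: 41.9
tcp_pos: [0.6406, -0.0322, 0.1007]
tcp_rot: [3.141, 0.005, -0.001]
contact_force: [0.8, -1.3, 0.9]
grip_width: 0.0512
finger_force: 0.0
```

>>> {"op": "arm_command", "data": {"steps": [[0.4,[0,0,-0.3],0],[0.4,[0,0,-0.6],0],[0.4,[0,0,-1],0],[0.4,[0,0,-1],0]]}}

```text
time_s: 42.23
tcp_pos: [0.6423, -0.0325, 0.222]
tcp_rot: [3.141, 0.002, -0.0]
contact_force: [0.8, -2.1, 0.6]
grip_width: 0.0511
finger_force: 0.0
```

```bash
python3 - <<'E'
from h import *
s=pose();a=snap("side","s10");b=snap("top","t10")
o=cv2.imread("pics/side0.png");ob=cv2.imread("pics/top0.png")
def blue(im,sl):
    m=((im[...,0].astype(int)-im[...,2])>45)
    m[:, :] &= sl; return m
# far (upper-left) edge of panel: compare in columns/rows
sl=np.zeros((384,512),bool);sl[110:215,170:260]=1
for n,i in(("old",o),("new",a)):
    m=blue(i,sl);print(n,[(c,int(np.argmax(m[:,c])),int(m[:,c].sum())) for c in range(182,248,6)])
sl[:]=0;sl[120:150,205:335]=1
for n,i in(("old",ob),("new",b)):
    m=blue(i,sl);print(n,[(c,int(np.argmax(m[:,c])),int(m[:,c].sum())) for c in range(215,330,15)])
fit("block",[.405,-.255,-.04],.003);fit("bookend",[.444,.217,.02],.003);fit("tumbler",[.35,.258,0],.003)
for c in("side","top"): print([(np.round(r["point"]),round(r["conf"],2)) for r in trace(c,"chip0")])
cv2.imwrite("pics/c11.png",np.hstack([cv2.resize(a,(400,300)),cv2.resize(b,(400,300))]))
E
```

```text
t 42.23 tcp [ 0.6423 -0.0325  0.222 ] rot [ 3.141e+00  2.000e-03 -0.000e+00] F [ 0.8 -2.1  0.6] w 0.0511 ff 0.0
old [(182, 190, 9), (188, 183, 7), (194, 176, 7), (200, 170, 7), (206, 164, 6), (212, 157, 5), (218, 150, 6), (224, 0, 0), (230, 0, 0), (236, 0, 0), (242, 123, 4)]
new [(182, 193, 9), (188, 186, 6), (194, 179, 6), (200, 172, 6), (206, 166, 5), (212, 160, 5), (218, 152, 5), (224, 146, 5), (230, 139, 5), (236, 132, 5), (242, 125, 5)]
old [(215, 135, 2), (230, 135, 3), (245, 135, 3), (260, 136, 3), (275, 136, 3), (290, 137, 2), (305, 137, 3), (320, 137, 3)]
new [(215, 137, 2), (230, 137, 3), (245, 137, 3), (260, 138, 3), (275, 138, 3), (290, 138, 3), (305, 139, 3), (320, 139, 3)]
block [ 0.4045 -0.2537 -0.0319] {'top': np.float64(0.93), 'side': np.float64(0.94)}
bookend [0.4444 0.2174 0.0022] {'top': np.float64(0.92), 'side': np.float64(0.96)}
tumbler [0.3496 0.2588 0.1269] {'top': np.float64(0.94), 'side': np.float64(0.94)}
[]
[]
```

View pics/c11.png

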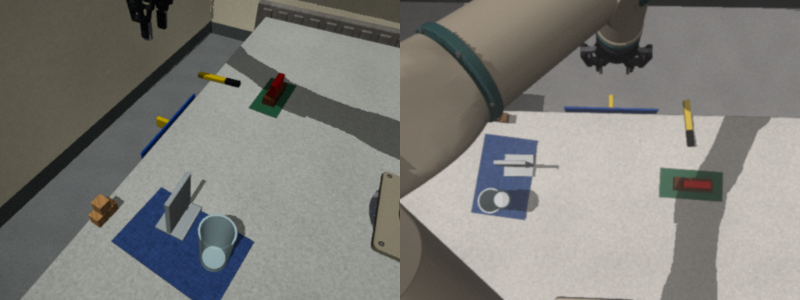

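The panel is about 2 px (4–5 mm) further in than at the start, so the bin is shut. The block, bookend and tumbler stand on their mats, the bystanders have not moved, and no chips are left in view. I hand in.

```bash
python3 -c "
from station import *
print(close_job())"
```

```text
the job is handed in; nothing more can be done
None
```

I handed the job in: tumbler and bookend stand on the blue mat, all six chips were wiped over the edge into the open bin (not seen inside it afterwards), the block is back on its green mat and the bin is shut; no verdict was returned.

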